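# Tighten the quilting-frame pole clamp with the hex key

### The job

To tighten the clamp that holds the quilting-frame pole, lift the big L-shaped hex key off its rest, set its short arm all the way down into the hexagonal socket of the clamp screw without turning the screw, and let go of it. Then take the key again near the free end of its long arm, turn the screw clockwise (seen from above) until it stops, and leave the key standing fully home in the screw, with the things around it undisturbed.

Things in the scene. Friction and masses are not known exactly. Their poses are not given: they have to be found in the camera images.
- key_mid (a point): Point on the axis of the key's long arm, 55 mm from the elbow, half-way between the uprights of the rest: the place to carry the key by, near its centre of mass (48 mm from the elbow). Axes as hexkey.
- key_end (a point): Point on the axis of the key's long arm, 140 mm from the elbow, 20 mm short of the free end: where to take it for turning. Axes as hexkey. When let go in the socket the key stands by itself, but this end sags by some 4 to 8 mm.
- key_tip (a point): Centre of the end face of the key's short arm, 105 mm from the elbow; axes as hexkey. The short arm's hexagon has two opposite corners in line with the long arm; its last 3 mm are slimmed to 15 mm across flats.
- hexkey: Whole L-shaped hex key, dark steel hexagonal bar 17 mm across flats, 0.42 kg. Origin at the elbow, where the arms' axes cross. +x: along the long arm (160 mm) to its free end; -z: along the short arm (105 mm) to its tip. At the start the long arm lies level, axis 135 mm above the counter, side flats upright (17 mm between fingers); the short arm hangs straight down at the elbow.
- rest: Fixed key rest: wooden foot 150 x 90 x 14 mm with two notched aluminium uprights, 8 mm thick (along x), 36 mm wide, 139 mm high at the cheeks, centred 37 mm to -x and to +x of its origin. Origin on the counter below key_mid; its x axis runs along the key's long arm at the start. The key lifts straight up.
- socket_mouth (a point): Centre of the mouth of the upright hexagonal socket in the clamp screw's round steel head (37 mm wide, 90 mm above the counter). Socket 18.2 mm across flats (0.6 mm play all round), 36 mm deep, countersunk 3 mm each side over its top 4 mm. Axes turn with the screw: z up; +x and each 60 degrees from it point to a corner: the key enters only with its long arm along one of these six, within 5 degrees.
- clamp: Fixed grey pole clamp; origin on the counter under the screw's axis. Block about 90 x 100 mm, top 52 mm high, on a foot 160 x 130 mm. Its aluminium pole, 32 mm thick and 320 mm long, at most 45 mm high, runs along x beside the screw (40 mm to -y), mostly to +x.
- socket_floor (a point): Centre of the socket's floor, 36 mm below socket_mouth, 54 mm above the counter; same axes. With the key fully home its tip lies here and its long arm's axis is 159 mm above the counter.
- screw_rim (a point): Point on the upper rim of the screw head, 18.5 mm from its axis along the screw's x axis: turns with the screw.
- clamp_screw (a joint): Angle of the clamp screw, rad, growing clockwise seen from above (tightening). Starts between 0 and 0.4; hard stop at 1.1. Stays where left; turning takes about 1 N m, or 7 N at key_end. The key has up to about 0.15 rad of turning play in the socket, so its arm turns a little further than the screw.
- cone_center (a point): Centre of a white thread cone standing on the counter, 60 mm across, 90 mm high. To be left alone.
- pin_tin_center (a point): Centre of a round metal pin tin, 72 mm across, 30 mm high. To be left alone.
- box_center (a point): Centre of a small wooden box, 90 x 60 x 40 mm. To be left alone.
There are look-alikes about, which are no part of the job. Several things have the shape of the hexkey; the one meant has the colours described above.

How it is judged (in metres and radians):
On the way, in this order (a step that is already met when the one before it is completed fails the run):
1. the key is fully home in the socket, upright and let go, and the screw has not been turned (distance between key_tip and socket_floor below 0.006 m and angle between the z axis of key_tip and the z axis of socket_floor, either way round below 0.12 rad and contact force between the fingers and hexkey below 0.05 N and linear speed of hexkey below 0.03 m/s and distance of screw_rim from where it was at the start of the episode below 0.003 m), for 0.2 s.
2. the screw is being tightened by the far end of the key's long arm, the key fully home (distance between key_tip and socket_floor below 0.006 m and angle between the z axis of key_tip and the z axis of socket_floor, either way round below 0.12 rad and distance between the grasp point and key_end below 0.05 m and contact force between the fingers and hexkey above 0.5 N and value of joint clamp_screw above 0.75 rad), for 0.05 s.
At the end, for the whole second after the job is handed in: The clamp screw is tight against its stop (joint above 1.0 of 1.1 rad), the key stands at rest in the screw, fully home (tip within 6 mm of the centre of the socket floor, within 0.12 rad of upright), released, and the cone, tin and box are within 30 mm of where they were (distance between key_tip and socket_floor below 0.006 m and angle between the z axis of key_tip and the z axis of socket_floor, either way round below 0.12 rad and value of joint clamp_screw above 1 rad and contact force between the fingers and hexkey below 0.05 N and linear speed of hexkey below 0.03 m/s); the robot touches nothing.
It fails at once if the thread cone is pushed away (distance of cone_center from where it was at the start of the episode above 0.03 m).
It fails at once if the pin tin is pushed away (distance of pin_tin_center from where it was at the start of the episode above 0.03 m).
It fails at once if the wooden box is pushed away (distance of box_center from where it was at the start of the episode above 0.03 m).
It also fails if it takes over 56 s, if anything falls off the work surface, if the arm or the gripper's body presses on something with over 40 N, if the wrist force passes 120 N, or if a joint passes its speed limit or range.

### The arm

A 6-joint arm with a two-finger parallel gripper is mounted at the origin on the work surface. World frame = base frame: x ahead of the robot, y to its left, z up, the work surface at z = 0. Lengths are in m, angles in degrees, forces in N, time in s.
With the tool pointing down it reaches from about 0.35 to 0.875 m from the base axis. Payload 4.2 kg.
Tool frame: the origin (TCP) lies at the very end of the fingers, on their centre line; the grasp point (between the pads) lies tcp_to_grasp behind it (tcp_to_grasp is the distance from the TCP to the grasp point, in m); z points along the fingers, y is the line along which they close (so a half turn about z gives the same grasp; the last joint's range is limited). The gripper opens to 87 mm and grips with 3 to 60 N. Pads are 19 mm wide; open, the fingers measure 117 mm over their backs; the gripper's body (75 mm by 190 mm) begins 51 mm behind the grasp point.
Start: joints at [82.827, 22.042, 0.453, 0, -68.411, -14.817], TCP at [0.234, 0.58, 0.223] pointing down, gripper open.
Joint ranges: [-179.83, 179.83], [-69.29, 118.12], [-61.27, 80.66], [-181.25, 117.63], [-171.15, -9.14], [-177.46, 177.46]. Speed limits (degrees/s): [159.86, 159.86, 180, 180, 180, 180].

### API

Orientations are given as [roll, pitch, yaw] about the fixed x, y, z axes, in that order (R = Rz(yaw) Ry(pitch) Rx(roll)).
In Python, from plant import sense, read_camera, camera_params, hand_in, search_frame, tcp_to_grasp gives the robot as it stands.
- The arm moves only by the shell command python3 -m pendant 'ROWS' [OPENING]. ROWS is JSON, a list of rows, each an object with "offset": the shift along the tool's x, y, z in m, a list of three; "yaw": the turn about the tool's z in degrees. In form: [{"offset": [dx, dy, dz], "yaw": yaw}, ...]. A call has 1 to 8 rows; each row shifts and turns the commanded pose from where the row before left it, along the tool's axes as they then stand; what a row does not reach is not made up. A row lasts 1/12 s, in which the tool goes at most 41.7 mm and 7.16 degrees, less where a joint would pass 70% of its speed; a pose out of reach is approached as far as the arm can. A call is refused whole if a number of a shift passes 0.0417 or a number of a turn 7.16, either way. A call with a gripper value outside its range is refused whole. OPENING is the finger opening in m, from 0 to 0.087, set as the call begins (- or left out, the last holds). The fingers move at their own pace and stop on an object; the grip force is fixed at half the most. Time passes only in rows, so rows that do not move let the fingers close. It gives the time, the measured TCP pose, the force, the opening and the grip force at its end, in the units of the state.
- sense(): the state, without advancing time (a new reading comes with each control period).
- read_camera(name): name is "scene" or "top"; returns the picture (400x640x3 uint8, red, green, blue); there is no depth.
- camera_params(name): a dict with "mtx" (3x3 intrinsics, pixels), "dist" ([k1, k2, p1, p2, k3] as OpenCV has them; the pictures are not rectified), "extrinsics" (4x4, takes a point from world to camera coordinates). Camera axes: x right, y down, z forward; pixel columns grow to the right and rows downward; lengths in m; the calibration is good to about 2 mm. A picture is of the moment at which its call begins. camera_params takes no time and is no camera call.
- hand_in(): hands the job in; it is judged then, once.
Trained networks look in the newest picture that a camera, given by its name, has taken for a name from the list of things; names that differ only in an ending like _2 or _b are one class to them, and where a whole thing is asked for, a point or a joint stands for the part that bears it (a point fixed in the world has none). Each returns a list of dicts, best first, with "confidence" (0 to 1); they miss things now and then, are a little off and sometimes report something else, mostly with a low value. They report only what shows in the picture. A call takes as long as a camera call. They do not tell look-alikes from the thing itself.
- search_frame(camera, name): "rect" ([left, top, right, bottom] in pixels, round what is visible of it).
The state is a dict: "time_s": time; "q": joint angles; "dq": joint speeds; "joint_torque": joint torques, N m; "eef_pos": TCP position; "eef_rot": TCP orientation; "wrist_force": force on the tool from outside, world axes, zero at the start; "torque": the same for the moment, N m; "gripper_width": opening from 0.0 (shut) to 1.0 (fully open); "grip_force": force on a finger pad.
Only numpy, scipy, OpenCV 4.12 (cv2) and the standard library are available. Lean on these libraries where they do the work, as an engineer would, in place of code of your own. Each camera call takes 0.05 s, during which the arm holds its last target. There are 200 camera calls.

## Working session

There is one attempt and no reset: what is moved stays moved. The work goes in short steps, Python scripts to look and compute and a shell command to move; the robot and the scene stay as the last step left them, time stands still between calls to the robot, and variables do not carry over. Pictures are saved under pics/ and viewed, at most 10 in all, crops included, and the job is handed in when it is done.

```bash
ls; mkdir -p pics
python3 - <<'E'
from plant import *
import cv2,numpy as np
for c in("scene","top"):
    im=read_camera(c); cv2.imwrite(f"pics/{c}0.png",im[:,:,::-1])
    p=camera_params(c); print(c,np.round(p["mtx"],1).tolist(),p["dist"],np.round(p["extrinsics"],4).tolist())
    for n in("hexkey","clamp","socket_mouth","rest","cone_center","pin_tin_center","box_center","key_tip","key_end","key_mid"):
        print(n,[(np.round(d["rect"]).astype(int).tolist(),round(d["confidence"],2)) for d in search_frame(c,n)][:4])
print(tcp_to_grasp if not callable(tcp_to_grasp) else tcp_to_grasp()); print(sense())
E
```

```text
pics
scene [[390.6, 0.0, 320.7], [0.0, 390.6, 206.4], [0.0, 0.0, 1.0]] [-0.08562183  0.          0.          0.          0.        ] [[0.1858, 0.9826, 0.0066, -0.0945], [0.5969, -0.1076, -0.7951, -0.2178], [-0.7805, 0.1517, -0.6065, 1.4923], [0.0, 0.0, 0.0, 1.0]]
hexkey [([113, 202, 164, 247], 0.83), ([249, 194, 285, 229], 0.75), ([194, 180, 255, 203], 0.75)]
clamp []
socket_mouth [([384, 211, 402, 232], 0.78), ([250, 193, 286, 228], 0.74)]
rest [([239, 194, 292, 266], 0.65), ([386, 214, 405, 230], 0.31)]
cone_center [([314, 266, 338, 305], 0.79), ([251, 195, 284, 230], 0.45)]
pin_tin_center [([300, 203, 323, 223], 0.95)]
box_center [([458, 228, 500, 264], 0.61)]
key_tip [([109, 199, 162, 243], 0.7), ([251, 192, 285, 230], 0.6)]
key_end [([112, 200, 166, 250], 0.97), ([194, 181, 252, 202], 0.66), ([248, 192, 283, 229], 0.23)]
key_mid [([112, 199, 162, 246], 0.93), ([193, 184, 256, 200], 0.91), ([252, 193, 285, 227], 0.85)]
top [[520.4, 0.0, 316.8], [0.0, 520.4, 199.8], [0.0, 0.0, 1.0]] [-0.05083764  0.          0.          0.          0.        ] [[0.0017, -1.0, -0.0007, -0.0165], [-
[... 745 characters left out ...]
23, 301], 0.84)]
0.0187
{'time_s': 1.1, 'q': array([ 8.28262671e+01,  2.20407401e+01,  4.53493104e-01,  1.66508264e-03,
       -6.84126361e+01, -1.48195028e+01]), 'dq': array([-0.02138334,  0.05640225,  0.06906991, -0.11002965, -0.03543886,
       -0.05182453]), 'joint_torque': array([-2.09332834e-04, -3.90477991e+01,  1.87619716e+01,  4.22433391e+00,
        1.54855172e-02, -2.08322490e-05]), 'eef_pos': array([0.23400936, 0.57951796, 0.22257024]), 'eef_rot': array([-1.79999491e+02, -1.46688838e-03, -2.19926231e+01]), 'wrist_force': array([ 0.07596503,  0.20801666, -0.23989987]), 'torque': array([ 0.00575312,  0.02561552, -0.02456191]), 'grip_force': 0.0, 'gripper_width': 0.9978991335932915}
```

Run:
```python
import cv2,numpy as np
a=cv2.imread("pics/top0.png"); b=cv2.imread("pics/scene0.png")
cv2.imwrite("pics/t1.png",cv2.resize(a[90:330,140:540],None,fx=2,fy=2,interpolation=cv2.INTER_CUBIC))
cv2.imwrite("pics/s1.png",cv2.resize(b[160:320,100:500],None,fx=2,fy=2,interpolation=cv2.INTER_CUBIC))
```

```text
(no output)
```

View pics/t1.png

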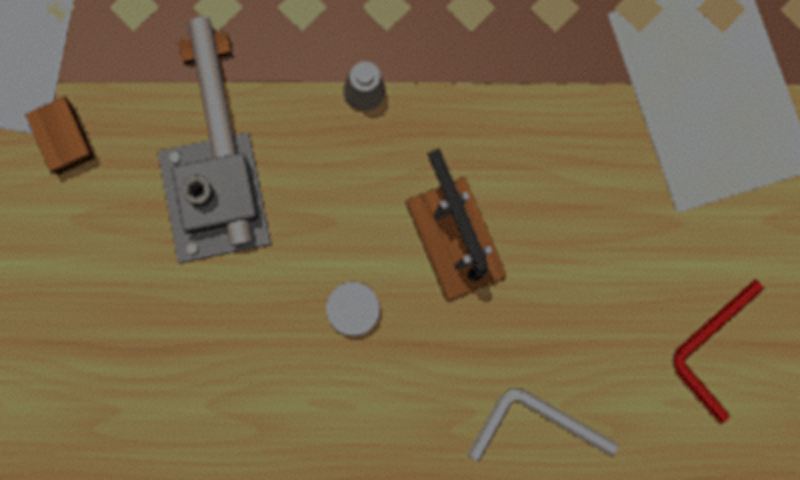

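View pics/s1.png

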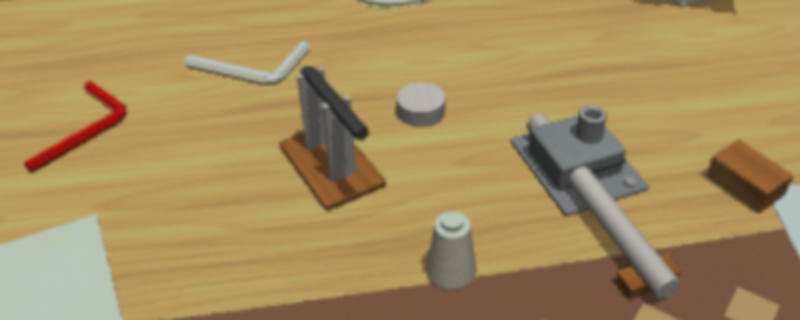

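Three things have the key's shape: a red one lying at top (500,264), a white one lying at top (413,302), and a dark one on the uprights at top (370,197). The dark one fits: it is dark steel, on the rest, with its elbow at about (380,225) and its free end at about (357,166). I'll confirm it and look at the socket in one enlarged crop.

Run:
```python
import cv2,numpy as np
from plant import *
t=np.mean([read_camera("top").astype(float) for _ in range(4)],0).astype(np.uint8)
s=np.mean([read_camera("scene").astype(float) for _ in range(4)],0).astype(np.uint8)
np.savez("avg.npz",t=t,s=s)
z=lambda im,x,y,w,h,f:cv2.resize(im[y:y+h,x:x+w],(w*f,h*f),interpolation=cv2.INTER_CUBIC)
k=z(t,340,155,60,90,6)         # 360x540
h=z(t,224,170,30,30,9)         #270
g=z(s,380,205,30,30,9)
o=np.zeros((540,640,3),np.uint8); o[:,:360]=k;o[:270,365:635]=h;o[270:,365:635]=g
o=np.clip(o*1.6,0,255).astype(np.uint8)
cv2.imwrite("pics/c2.png",o[:,:,::-1])
```

```text
(no output)
```

View pics/c2.png

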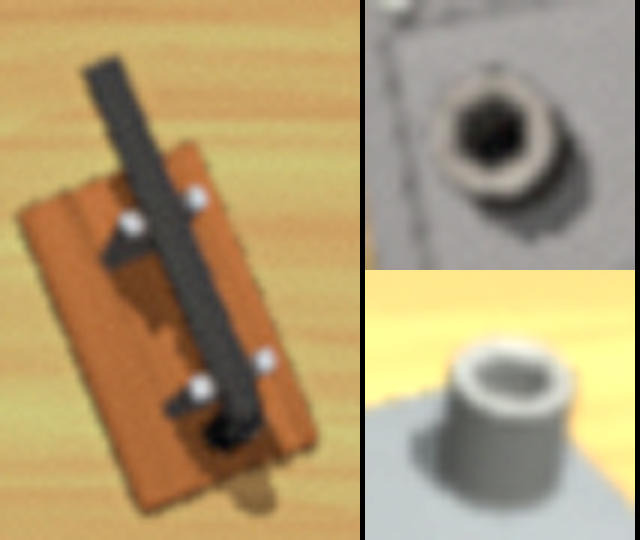

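The crop confirms the dark key on the rest: free end at top (356.7,165.3), elbow near (380,226). The socket is at about top (238.5,184.5). Next I'll measure the key line and the socket's centre and hexagon phase.

```bash
cat > h.py <<'E'
import cv2,numpy as np
from plant import *
def proj(c,P):
    p=camera_params(c);E=p["extrinsics"]
    return cv2.projectPoints(np.float64(P).reshape(-1,1,3),cv2.Rodrigues(E[:3,:3])[0],E[:3,3],p["mtx"],p["dist"])[0].reshape(-1,2)
def back(c,uv,z):
    p=camera_params(c);E=p["extrinsics"];R=E[:3,:3]
    n=cv2.undistortPoints(np.float64(uv).reshape(-1,1,2),p["mtx"],p["dist"]).reshape(-1,2)
    d=np.c_[n,np.ones(len(n))]@R; o=-R.T@E[:3,3]
    return (o+d*((z-o[2])/d[:,2])[:,None])[:,:2]
def avg(c,n): return np.mean([read_camera(c).astype(float) for _ in range(n)],0)
def warp(c,im,x0,y0,half,z,st=0.0002):
    g=np.arange(-half,half+st/2,st); X,Y=np.meshgrid(x0+g,y0+g,indexing="ij")
    uv=proj(c,np.c_[X.ravel(),Y.ravel(),np.full(X.size,z)]).reshape(*X.shape,2).astype(np.float32)
    return cv2.remap(im.astype(np.float32),uv[...,0],uv[...,1],cv2.INTER_CUBIC),X,Y
E
cat > m1.py <<'E'
from h import *
t=avg("top",16);s=avg("scene",16);np.savez("avg.npz",t=t,s=s)
# key line : dark pixels in top
g=t.max(2); m=np.zeros_like(g,bool); m[160:232,345:392]=g[160:232,345:392]<62
n,l,st,ce=cv2.connectedComponentsWithStats(m.astype(np.uint8)); 
for i in range(1,n): 
    if st[i,4]>15: print(st[i],ce[i])
ends=[("top",(356.7,165.3)),("top",(380,225.5))]
for c,u in ends: print(u,back(c,[u],.138))
print("scene ends",back("scene",[(254,196),(281,226)],.138))
# socket
for c,im,u in(("top",t,(238.6,184.6)),("scene",s,(393.5,217.2))):
    x,y=back(c,[u],.09)[0]; print(c,"mouth",x,y)
    gr=im.mean(2)
    for it in range(6):
        W,X,Y=warp(c,gr,x,y,.03,.09)
        th=np.radians(np.arange(0,360,3)); r=np.arange(0.002,.0185,.0001)
        px=(.03+np.outer(np.cos(th),r))/.0002; py=(.03+np.outer(np.sin(th),r))/.0002
        P=cv2.remap(W,py.astype(np.float32),px.astype(np.float32),cv2.INTER_LINEAR)
        mid=(P[:,:20].min()+np.percentile(P.max(1),50))/2
        R=np.array([r[np.argmax(p>mid)] for p in P])
        h1=2*np.mean(R*np.exp(1j*th)); x+=h1.real*.7;y+=h1.imag*.7
    h=[2*np.mean(R*np.exp(-1j*k*th)) for k in range(8)]
    print(c,"center",x,y,"meanR",R.mean(),"harm mm",[round(abs(v)*1e3,2) for v in h],"corner deg mod60",-np.degrees(np.angle(h[6]))/6)
# pole direction
print("pole",back("top",[(240,100),(251,166),(259.5,206)],.03))
E
python3 m1.py
```

```text
[355 165  29  67 561] [369.37789661 200.67023173]
(356.7, 165.3) [[ 0.60316804 -0.11617086]]
(380, 225.5) [[ 0.45124054 -0.17282899]]
scene ends [[ 0.47271884 -0.17073112]
 [ 0.60552527 -0.1143476 ]]
top mouth 0.5611150219093175 0.18792883968459717
top center 0.5619280370598435 0.1904263524847917 meanR 0.009696666666666654 harm mm [np.float64(19.39), np.float64(0.01), np.float64(0.07), np.float64(0.09), np.float64(0.1), np.float64(0.04), np.float64(0.35), np.float64(0.02)] corner deg mod60 -1.0974037561047687
scene mouth 0.5655758431248099 0.1835593336987856
scene center 0.5646510309411381 0.1914414365827799 meanR 0.009617499999999989 harm mm [np.float64(19.23), np.float64(0.06), np.float64(1.01), np.float64(0.3), np.float64(0.33), np.float64(0.09), np.float64(0.23), np.float64(0.01)] corner deg mod60 -3.818483733393611
pole [[0.80913325 0.19862698]
 [0.62213928 0.16427889]
 [0.512146   0.139243  ]]
```

```bash
cat > m2.py <<'E'
from h import *
d=np.load("avg.npz");t,s=d["t"],d["s"]
g=t.max(2); pts=[]
for v in range(168,214):
    c=357+(v-165)*.383
    us=np.arange(int(c)-9,int(c)+10); w=np.clip(80-g[v,us],0,35)*(abs(us-c)<6); pts.append((np.sum(us*w)/w.sum(),v))
P=back("top",pts,.136); A=np.polyfit(P[:,0],P[:,1],1); res=P[:,1]-np.polyval(A,P[:,0]); k=abs(res)<.003; A=np.polyfit(P[k,0],P[k,1],1)
yaw=np.degrees(np.arctan(A[0])); print("key yaw",yaw,"std",np.std(res[k]),k.sum())
# free end: intensity profile along axis
u=np.array([1,A[0]])/np.hypot(1,A[0]); x=np.arange(.57,.63,.0005)
uv=proj("top",np.c_[x,np.polyval(A,x),np.full(len(x),.1445)]).astype(np.float32)
pr=cv2.remap(g.astype(np.float32),uv[:,:1],uv[:,1:],cv2.INTER_CUBIC)[:,0]
xe=x[np.argmax(pr>(pr[:20].mean()+pr[-15:].mean())/2)]; E=np.array([xe,np.polyval(A,xe)])
print("end",E,"mid",E-.105*u,"elbow",E-.16*u)
# outer rim of head in both
for c,im in(("top",t),("scene",s)):
    gr=im.mean(2); x0,y0=.5625,.189
    for it in range(8):
        W,X,Y=warp(c,gr,x0,y0,.03,.09); th=np.radians(np.arange(0,360,3)); r=np.arange(.0145,.023,.0001)
        Q=cv2.remap(W,((.03+np.outer(np.sin(th),r))/.0002).astype(np.float32),((.03+np.outer(np.cos(th),r))/.0002).astype(np.float32),1)
        G=np.abs(np.gradient(Q,axis=1)); R=r[np.argmax(G,1)]; ok=abs(R-np.median(R))<.0025
        B=np.c_[np.cos(th),np.sin(th),np.ones(len(th))][ok]; f=np.linalg.lstsq(B,R[ok],rcond=None)[0]; x0+=f[0]*.7;y0+=f[1]*.7
    print(c,"rim center",x0,y0,"r",f[2],ok.sum())
E
python3 m2.py
cat > rows.py <<'E'
# prints tool-axis shift for world target: python3 rows.py x y z yaw
import sys,numpy as np
from plant import sense
x,y,z,w=map(float,sys.argv[1:]);s=sense();p=s["eef_pos"];a=s["eef_rot"][2];c,n=np.cos(np.radians(a)),np.sin(np.radians(a))
d=np.array([x,y,z])-p
print("t",round(s["time_s"],2),"at",np.round(p,4),np.round(s["eef_rot"],2),"tool shift",np.round([d[0]*c+d[1]*n,d[0]*n-d[1]*c,-d[2]],4),"yaw row total",round(a-w,2),"F",np.round(s["wrist_force"],2),"w",round(s["gripper_width"],3))
E
python3 rows.py .504 -.153 .223 21
```

```text
key yaw 20.89124114101309 std 0.0009805844849369182 46
end [ 0.604      -0.11551035] mid [ 0.50590281 -0.15295285] elbow [ 0.45451856 -0.17256558]
top rim center 0.5589337657805644 0.1880501904325142 r 0.01502886580289522 110
scene rim center 0.5648712140480188 0.18581060606887825 r 0.01574381658440593 100
t 3.1 at [0.234  0.5795 0.2226] [-180.     -0.    -21.99] tool shift [ 5.246e-01  5.781e-01 -4.000e-04] yaw row total -42.99 F [-0.18 -0.41  0.24] w 1.001
```

```bash
python3 -m pendant '[{"offset":[0,0,0],"yaw":-7.15},{"offset":[0,0,0],"yaw":-7.15},{"offset":[0,0,0],"yaw":-7.15},{"offset":[0,0,0],"yaw":-7.15},{"offset":[0,0,0],"yaw":-7.15},{"offset":[0,0,0],"yaw":-7.1},{"offset":[0,0.03,0],"yaw":0},{"offset":[0,0.04,0],"yaw":0}]' 0.087
python3 -m pendant '[{"offset":[0,0.04,0],"yaw":0},{"offset":[0,0.04,0],"yaw":0},{"offset":[0,0.04,0],"yaw":0},{"offset":[0,0.04,0],"yaw":0},{"offset":[0,0.04,0],"yaw":0},{"offset":[0,0.04,0],"yaw":0},{"offset":[0,0.04,0],"yaw":0},{"offset":[0,0.04,0],"yaw":0}]'
python3 -m pendant '[{"offset":[0,0.04,0],"yaw":0},{"offset":[0,0.04,0],"yaw":0},{"offset":[0,0.04,0],"yaw":0},{"offset":[0,0.04,0],"yaw":0},{"offset":[0,0.04,0],"yaw":0},{"offset":[0,0.04,0],"yaw":0},{"offset":[0,0.04,0],"yaw":0},{"offset":[0,0.04,0],"yaw":0}]'
python3 -m pendant '[{"offset":[0,0.04,0],"yaw":0},{"offset":[0,0.02,0],"yaw":0},{"offset":[0,0,0],"yaw":0}]'
python3 rows.py .505 -.153 .1163 20.9
```

```text
time_s: 3.77
eef_pos: [0.2584, 0.5153, 0.2216]
eef_rot: [180.0, -0.0, 21.0]
wrist_force: [0.7, -1.2, 0.1]
gripper_width: 1.003
grip_force: 0.0
time_s: 4.43
eef_pos: [0.3731, 0.2133, 0.223]
eef_rot: [-180.0, -0.1, 20.9]
wrist_force: [1.7, 0.6, -0.2]
gripper_width: 1.003
grip_force: 0.0
time_s: 5.1
eef_pos: [0.4872, -0.086, 0.2229]
eef_rot: [180.0, -0.1, 20.9]
wrist_force: [0.2, 0.0, 0.5]
gripper_width: 0.999
grip_force: 0.0
time_s: 5.35
eef_pos: [0.5093, -0.1435, 0.2221]
eef_rot: [180.0, 0.0, 20.6]
wrist_force: [-0.2, 0.2, 0.1]
gripper_width: 1.001
grip_force: 0.0
t 5.35 at [ 0.5093 -0.1435  0.2221] [1.7996e+02 3.0000e-02 2.0580e+01] tool shift [-0.0074  0.0074  0.1058] yaw row total -0.32 F [-0.2   0.19  0.07] w 1.001
```

```bash
python3 -m pendant '[{"offset":[-0.0074,0.0074,0],"yaw":0},{"offset":[0,0,0.025],"yaw":0},{"offset":[0,0,0.025],"yaw":0},{"offset":[0,0,0.025],"yaw":0},{"offset":[0,0,0.02],"yaw":0},{"offset":[0,0,0.01],"yaw":0},{"offset":[0,0,0],"yaw":0}]'
python3 rows.py .505 -.153 .1163 20.9
python3 - <<'E'
from h import *
for c,(x,y,w,h_) in(("top",(340,150,66,90)),("scene",(230,170,66,90))):
    im=read_camera(c)[y:y+h_,x:x+w]; o=cv2.resize(im,None,fx=6,fy=6,interpolation=cv2.INTER_CUBIC)
    r=o if c=="top" else np.hstack([r,o])
cv2.imwrite("pics/g3.png",np.clip(r*1.4,0,255).astype(np.uint8)[:,:,::-1])
E
```

```text
time_s: 5.93
eef_pos: [0.5019, -0.1489, 0.1157]
eef_rot: [-179.9, 0.3, 20.9]
wrist_force: [-0.9, -0.1, 0.3]
gripper_width: 1.004
grip_force: 0.0
t 5.93 at [ 0.5019 -0.1489  0.1157] [-179.88    0.26   20.91] tool shift [ 0.0014  0.0049 -0.0006] yaw row total 0.01 F [-0.86 -0.07  0.26] w 1.004
```

View pics/g3.png

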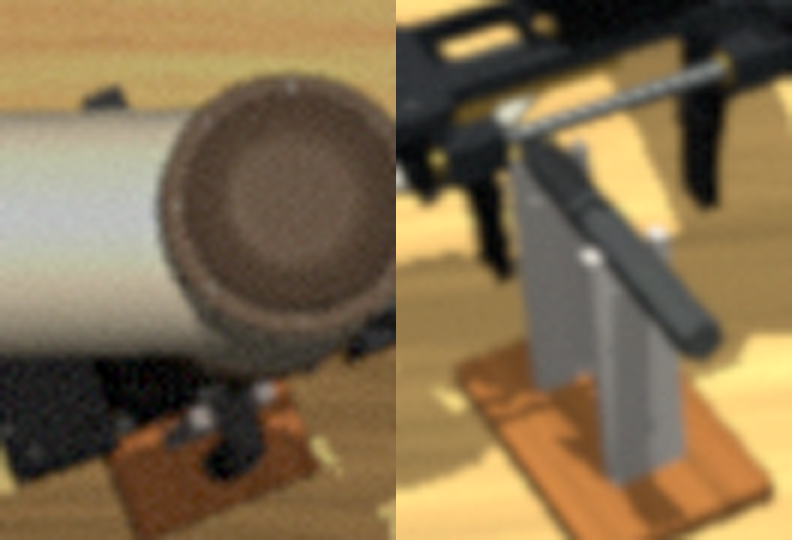

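The fingers straddle the key between the uprights: in the right half (scene), the left finger is at about crop (490,230) and the right at (700,150). I'll shift 5 mm sideways to centre, then close.

```bash
python3 -m pendant '[{"offset":[0.002,0.005,0],"yaw":0},{"offset":[0,0,0],"yaw":0}]'
python3 -m pendant '[{"offset":[0,0,0],"yaw":0},{"offset":[0,0,0],"yaw":0},{"offset":[0,0,0],"yaw":0},{"offset":[0,0,0],"yaw":0},{"offset":[0,0,0],"yaw":0},{"offset":[0,0,0],"yaw":0},{"offset":[0,0,0],"yaw":0},{"offset":[0,0,0],"yaw":0}]' 0.0
python3 rows.py .505 -.153 .1163 20.9
```

```text
time_s: 6.2
eef_pos: [0.5093, -0.1539, 0.1193]
eef_rot: [179.9, -0.2, 20.9]
wrist_force: [0.9, -0.1, -0.3]
gripper_width: 0.996
grip_force: 0.0
time_s: 6.87
eef_pos: [0.5075, -0.1535, 0.1175]
eef_rot: [-180.0, 0.0, 20.9]
wrist_force: [0.4, 0.6, 0.4]
gripper_width: 0.478
grip_force: 0.0
t 6.87 at [ 0.5075 -0.1535  0.1175] [-180.      0.     20.86] tool shift [-0.0022 -0.0014  0.0012] yaw row total -0.04 F [0.38 0.57 0.37] w 0.478
```

```bash
python3 -m pendant '[{"offset":[0,0,0],"yaw":0},{"offset":[0,0,0],"yaw":0},{"offset":[0,0,0],"yaw":0},{"offset":[0,0,0],"yaw":0},{"offset":[0,0,0],"yaw":0},{"offset":[0,0,0],"yaw":0},{"offset":[0,0,0],"yaw":0}]' 0.0
python3 rows.py .505 -.153 .1163 20.9
```

```text
time_s: 7.45
eef_pos: [0.5078, -0.154, 0.1178]
eef_rot: [179.9, -0.0, 20.9]
wrist_force: [1.2, -4.5, 0.4]
gripper_width: 0.196
grip_force: 29.8
t 7.45 at [ 0.5078 -0.154   0.1178] [ 1.7994e+02 -2.0000e-02  2.0870e+01] tool shift [-0.0023 -0.002   0.0015] yaw row total -0.03 F [ 1.2  -4.51  0.44] w 0.196
```

```bash
python3 -m pendant '[{"offset":[0,0,-0.01],"yaw":0},{"offset":[0,0,-0.02],"yaw":0},{"offset":[0,0,-0.025],"yaw":0},{"offset":[0,0,-0.03],"yaw":0},{"offset":[0,0,-0.03],"yaw":0},{"offset":[0,0,-0.025],"yaw":0},{"offset":[0,0,0],"yaw":7},{"offset":[0,0,0],"yaw":7}]'
python3 -m pendant '[{"offset":[0,0,0],"yaw":7},{"offset":[0,0,0],"yaw":1.4},{"offset":[0,0,0],"yaw":0}]'
python3 rows.py .6184 .1885 .260 -1.5
```

```text
time_s: 8.12
eef_pos: [0.5074, -0.1524, 0.2588]
eef_rot: [-179.9, -0.1, 6.5]
wrist_force: [-0.9, -0.5, -5.3]
gripper_width: 0.195
grip_force: 29.8
time_s: 8.37
eef_pos: [0.5067, -0.1528, 0.2567]
eef_rot: [-179.9, 0.1, -1.4]
wrist_force: [0.2, -0.6, -4.1]
gripper_width: 0.192
grip_force: 29.8
t 8.37 at [ 0.5067 -0.1528  0.2567] [-1.7992e+02  1.3000e-01 -1.4400e+00] tool shift [ 0.1031 -0.344  -0.0033] yaw row total 0.06 F [ 0.21 -0.64 -4.13] w 0.192
```

```bash
python3 -m pendant '[{"offset":[0.006,-0.02,0],"yaw":0},{"offset":[0.012,-0.038,0],"yaw":0},{"offset":[0.012,-0.039,0],"yaw":0},{"offset":[0.012,-0.039,0],"yaw":0},{"offset":[0.012,-0.039,0],"yaw":0},{"offset":[0.012,-0.039,0],"yaw":0},{"offset":[0.012,-0.039,0],"yaw":0},{"offset":[0.012,-0.039,0],"yaw":0}]'
python3 -m pendant '[{"offset":[0.009,-0.032,0],"yaw":0},{"offset":[0.004,-0.02,0],"yaw":0},{"offset":[0,0,0],"yaw":0},{"offset":[0,0,0],"yaw":0},{"offset":[0,0,0],"yaw":0},{"offset":[0,0,0],"yaw":0}]'
python3 rows.py .6184 .1885 .260 -1.5
python3 - <<'E'
from h import *
for c,(x,y,w,h_) in(("top",(205,130,100,90)),("scene",(350,130,80,120))):
    im=avg(c,3).astype(np.uint8); np.save(f"a_{c}.npy",im); o=cv2.resize(im[y:y+h_,x:x+w],None,fx=4 if c=="top" else 5,fy=4 if c=="top" else 5,interpolation=cv2.INTER_CUBIC)
    if c=="top": o=np.vstack([o,np.zeros((240,400,3),np.uint8)])
    r=o if c=="top" else np.hstack([r,o])
cv2.imwrite("pics/g4.png",np.clip(r*1.4,0,255).astype(np.uint8)[:,:,::-1])
E
```

```text
time_s: 9.03
eef_pos: [0.605, 0.1381, 0.2569]
eef_rot: [180.0, 0.1, -1.4]
wrist_force: [1.5, -0.0, -3.7]
gripper_width: 0.195
grip_force: 29.8
time_s: 9.53
eef_pos: [0.6193, 0.1866, 0.2574]
eef_rot: [180.0, 0.1, -1.5]
wrist_force: [0.3, -0.8, -5.0]
gripper_width: 0.189
grip_force: 29.8
t 9.53 at [0.6193 0.1866 0.2574] [ 1.7997e+02  6.0000e-02 -1.5400e+00] tool shift [-0.001  -0.0019 -0.0026] yaw row total -0.04 F [ 0.34 -0.81 -5.05] w 0.189
```

View pics/g4.png

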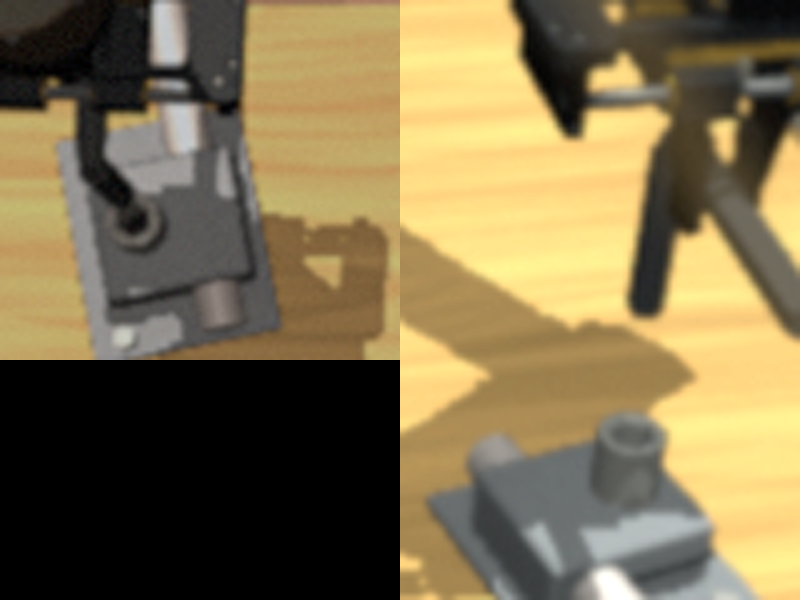

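The key hangs with its short-arm tip at about scene (399,192), above the mouth at about scene (396,217). In the top view the elbow hides part of the ring at about (238,185). I'll hold model projections against both pictures.

Run:
```python
from h import *
p=sense()["eef_pos"]; a=np.radians(sense()["eef_rot"][2]); d=np.array([np.cos(a),np.sin(a),0])
el=p+[0,0,.0172]-.0564*d; tip=el-[0,0,.105]
hexa=lambda C,r,ph:C+r*np.c_[np.cos(ph+np.arange(0,7)*np.pi/3),np.sin(ph+np.arange(0,7)*np.pi/3),np.zeros(7)]
tt=np.linspace(0,2*np.pi,60); circ=lambda C,r:C+r*np.c_[np.cos(tt),np.sin(tt),0*tt]
M=np.array([.562,.190,.09])
print("tip",tip,[proj(c,tip)[0] for c in("top","scene")],"mouth",[proj(c,M)[0] for c in("top","scene")])
f=8;out=[]
for c,(x,y,w,h_) in(("top",(220,165,45,45)),("scene",(372,180,45,50))):
    im=np.load("avg.npz")["t"].astype(np.uint8) if c=="top" else np.load("a_scene.npy")
    o=cv2.resize(im[y:y+h_,x:x+w],None,fx=f,fy=f,interpolation=cv2.INTER_CUBIC); o=np.clip(o*1.5,0,255).astype(np.uint8)
    for L,col in((circ(M,.0185),(255,0,0)),(circ(M-[0,0,.038],.0185),(255,160,0)),(hexa(M-[0,0,.004],.0105,-.02),(0,0,255)))+(((hexa(tip,.0087,a),(0,200,0)),(np.array([tip,el]),(0,200,0))) if c=="scene" else ()):
        uv=((proj(c,L)-[x,y]+.5)*f-.5).round().astype(np.int32); cv2.polylines(o,[uv],False,col,1)
    out.append(cv2.copyMakeBorder(o,0,400-o.shape[0],0,0,0))
cv2.imwrite("pics/o5.png",np.hstack(out)[:,:,::-1])
```

```text
tip [0.56337001 0.18850266 0.17008175] [array([233.50718183, 178.55730922]), array([398.87200967, 191.63435028])] mouth [array([237.81377796, 184.26331331]), array([395.36770335, 216.08784227])]
```

View pics/o5.png

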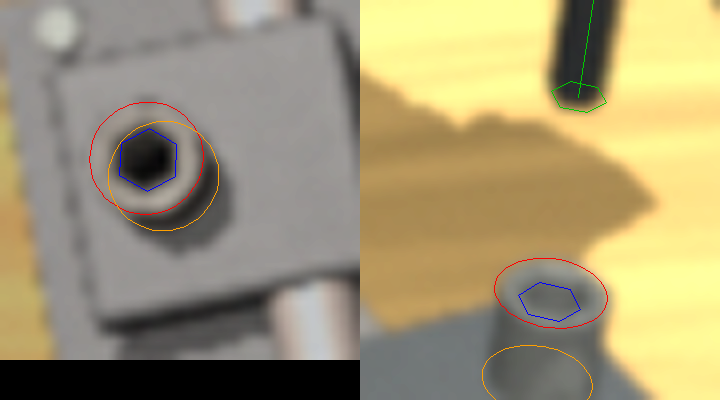

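```bash
python3 -m pendant '[{"offset":[-0.0005,-0.002,0.01],"yaw":0},{"offset":[0,0,0.02],"yaw":0},{"offset":[0,0,0.02],"yaw":0},{"offset":[0,0,0.015],"yaw":0},{"offset":[0,0,0.008],"yaw":0},{"offset":[0,0,0],"yaw":0},{"offset":[0,0,0],"yaw":0}]'
python3 -m pendant '[{"offset":[0,0,0.003],"yaw":0},{"offset":[0,0,0.003],"yaw":0},{"offset":[0,0,0.003],"yaw":0},{"offset":[0,0,0],"yaw":0}]'
python3 rows.py .6184 .1905 .178 -1.5
```

```text
time_s: 10.42
eef_pos: [0.6195, 0.1896, 0.1845]
eef_rot: [180.0, -0.0, -1.5]
wrist_force: [0.1, -0.8, -4.4]
gripper_width: 0.191
grip_force: 29.8
time_s: 10.75
eef_pos: [0.619, 0.1895, 0.1752]
eef_rot: [-180.0, 0.0, -1.6]
wrist_force: [-0.2, 0.5, -4.3]
gripper_width: 0.191
grip_force: 29.8
t 10.75 at [0.619  0.1895 0.1752] [-1.80e+02  4.00e-02 -1.55e+00] tool shift [-0.0006 -0.0009 -0.0028] yaw row total -0.05 F [-0.2   0.52 -4.25] w 0.191
```

```bash
python3 -m pendant '[{"offset":[0,0,0.003],"yaw":0},{"offset":[0,0,0.002],"yaw":0},{"offset":[0,0,0],"yaw":0}]'
python3 -m pendant '[{"offset":[0,0,0.002],"yaw":0},{"offset":[0,0,0.002],"yaw":0},{"offset":[0,0,0],"yaw":0}]'
```

```text
time_s: 11.0
eef_pos: [0.6194, 0.1899, 0.1706]
eef_rot: [-180.0, -0.0, -1.5]
wrist_force: [-0.1, 1.2, -2.6]
gripper_width: 0.189
grip_force: 29.8
time_s: 11.25
eef_pos: [0.619, 0.1899, 0.1659]
eef_rot: [-180.0, 0.0, -1.6]
wrist_force: [-0.1, 1.1, -4.4]
gripper_width: 0.189
grip_force: 29.9
```

```bash
python3 -m pendant '[{"offset":[0,0,0.004],"yaw":0},{"offset":[0,0,0.004],"yaw":0},{"offset":[0,0,0.003],"yaw":0},{"offset":[0,0,0],"yaw":0}]'
python3 -m pendant '[{"offset":[0,0,0.003],"yaw":0},{"offset":[0,0,0.003],"yaw":0},{"offset":[0,0,0.003],"yaw":0},{"offset":[0,0,0],"yaw":0}]'
```

```text
time_s: 11.58
eef_pos: [0.6189, 0.1897, 0.1542]
eef_rot: [180.0, 0.1, -1.6]
wrist_force: [-0.7, 1.6, -6.3]
gripper_width: 0.189
grip_force: 29.9
time_s: 11.92
eef_pos: [0.619, 0.1896, 0.1457]
eef_rot: [180.0, 0.1, -1.6]
wrist_force: [-0.2, 2.2, -4.6]
gripper_width: 0.188
grip_force: 29.9
```

```bash
python3 -m pendant '[{"offset":[0,0,0.002],"yaw":0},{"offset":[0,0,0.001],"yaw":0},{"offset":[0,0,0],"yaw":0}]'
python3 -m pendant '[{"offset":[0,0,0.0015],"yaw":0},{"offset":[0,0,0],"yaw":0}]'
```

```text
time_s: 12.17
eef_pos: [0.6192, 0.1896, 0.1434]
eef_rot: [180.0, 0.0, -1.5]
wrist_force: [0.1, 1.9, -4.3]
gripper_width: 0.189
grip_force: 29.9
time_s: 12.33
eef_pos: [0.6192, 0.1896, 0.1419]
eef_rot: [180.0, 0.0, -1.5]
wrist_force: [-0.4, 3.1, -3.4]
gripper_width: 0.189
grip_force: 29.9
```

```bash
python3 -m pendant '[{"offset":[0,0,0.001],"yaw":0},{"offset":[0,0,0.001],"yaw":0},{"offset":[0,0,0],"yaw":0}]'
python3 -m pendant '[{"offset":[0,0,0.001],"yaw":0},{"offset":[0,0,0],"yaw":0}]'
```

```text
time_s: 12.58
eef_pos: [0.6197, 0.1897, 0.1406]
eef_rot: [-180.0, -0.1, -1.5]
wrist_force: [-1.5, 2.4, -0.6]
gripper_width: 0.191
grip_force: 29.9
time_s: 12.75
eef_pos: [0.6202, 0.1896, 0.1402]
eef_rot: [-180.0, -0.1, -1.5]
wrist_force: [-0.3, 1.9, 1.1]
gripper_width: 0.186
grip_force: 29.9
```

Floor contact is felt: TCP at 0.140, and the force rises from -4.5 to +1 N. Releasing.

```bash
python3 -m pendant '[{"offset":[0,0,0],"yaw":0},{"offset":[0,0,0],"yaw":0},{"offset":[0,0,0],"yaw":0},{"offset":[0,0,0],"yaw":0},{"offset":[0,0,0],"yaw":0},{"offset":[0,0,0],"yaw":0},{"offset":[0,0,0],"yaw":0},{"offset":[0,0,0],"yaw":0}]' 0.06
python3 -m pendant '[{"offset":[0,0,-0.02],"yaw":0},{"offset":[0,0,-0.03],"yaw":0},{"offset":[0,0,-0.03],"yaw":0},{"offset":[0,0,0],"yaw":0},{"offset":[0,0,0],"yaw":0}]'
python3 - <<'E'
from h import *
im=avg("scene",3).astype(np.uint8); top=avg("top",3).astype(np.uint8)
o=[]
for m,(x,y,w,h_) in((top,(200,100,80,110)),(im,(360,150,80,110))): o.append(cv2.resize(m[y:y+h_,x:x+w],None,fx=5,fy=5,interpolation=cv2.INTER_CUBIC))
cv2.imwrite("pics/r6.png",np.clip(np.hstack(o)*1.4,0,255).astype(np.uint8)[:,:,::-1]); print(sense()["time_s"],sense()["eef_pos"],sense()["wrist_force"])
E
```

```text
time_s: 13.42
eef_pos: [0.6193, 0.1896, 0.139]
eef_rot: [180.0, 0.0, -1.5]
wrist_force: [-0.6, -0.7, 0.3]
gripper_width: 0.662
grip_force: 0.0
time_s: 13.83
eef_pos: [0.6203, 0.1901, 0.2217]
eef_rot: [-179.8, -0.3, -1.5]
wrist_force: [-0.1, -0.3, -0.9]
gripper_width: 0.688
grip_force: 0.0
14.1333 [0.61884764 0.18937039 0.21771954] [ 0.30926854  0.34411575 -0.15913604]
```

View pics/r6.png

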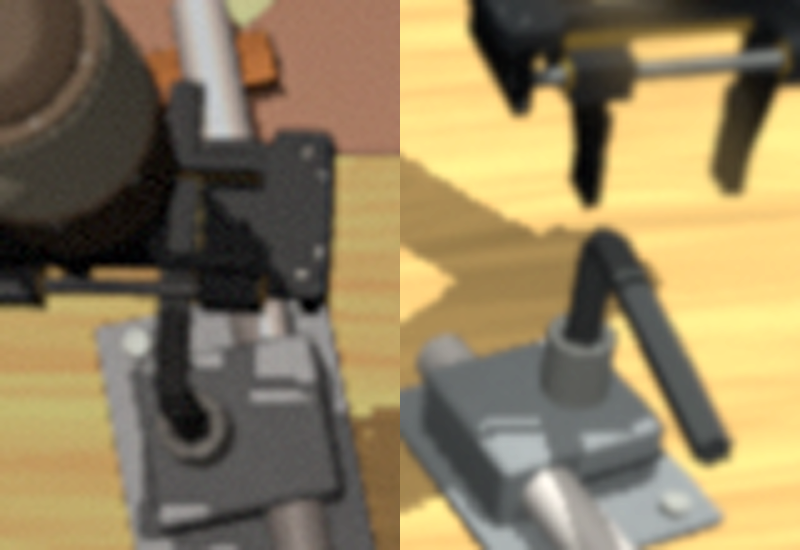

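The key stands in the socket, released: elbow at scene (400,198), free end at scene (422,240) and top (237.6,118). I'll check its direction and height.

```bash
python3 - <<'E'
from h import *
for z in(.148,.152,.156,.16): print(z,back("top",[(237.6,117)],z),back("scene",[(422.0,240.5)],z))
for y in(-6,-1.5,3):
    a=np.radians(y);print(y,[proj(c,np.array([.562+.16*np.cos(a),.1895+.16*np.sin(a),.152]))[0] for c in("top","scene")])
print("elbow top",proj("scene",[.562,.1895,.169]))
E
python3 rows.py .702 .186 .218 -1.5
```

```text
0.148 [[0.72549941 0.1854857 ]] [[0.72366347 0.18855802]]
0.152 [[0.72432074 0.18485284]] [[0.72769144 0.1861937 ]]
0.156 [[0.72314208 0.18421999]] [[0.73171941 0.18382939]]
0.16 [[0.72196341 0.18358713]] [[0.73574739 0.18146508]]
-6 [array([242.33692364, 118.2211257 ]), array([415.24100825, 239.29159353])]
-1.5 [array([237.396746  , 117.91056161]), array([420.64426623, 238.83894271])]
3 [array([232.43980405, 117.97884851]), array([425.86030573, 238.09477363])]
elbow top [[399.00653838 191.63691464]]
t 14.13 at [0.6188 0.1894 0.2177] [ 1.7993e+02  1.2000e-01 -1.5400e+00] tool shift [ 0.0832  0.0011 -0.0003] yaw row total -0.04 F [ 0.31  0.34 -0.16] w 0.694
```

```bash
python3 -m pendant '[{"offset":[0.02,0.001,0],"yaw":0},{"offset":[0.03,0,0],"yaw":0},{"offset":[0.025,0,0],"yaw":0},{"offset":[0.008,0,0],"yaw":0},{"offset":[0,0,0.02],"yaw":0},{"offset":[0,0,0.03],"yaw":0},{"offset":[0,0,0.025],"yaw":0},{"offset":[0,0,0.01],"yaw":0}]'
python3 -m pendant '[{"offset":[0,0,0],"yaw":0},{"offset":[0,0,0],"yaw":0},{"offset":[0,0,0],"yaw":0},{"offset":[0,0,0],"yaw":0},{"offset":[0,0,0],"yaw":0},{"offset":[0,0,0],"yaw":0}]' 0.027
python3 rows.py .702 .186 .133 -1.5
```

```text
time_s: 14.8
eef_pos: [0.6994, 0.1855, 0.1286]
eef_rot: [179.8, 0.5, -1.6]
wrist_force: [-1.4, -0.4, -0.9]
gripper_width: 0.686
grip_force: 0.0
time_s: 15.3
eef_pos: [0.7027, 0.1866, 0.1355]
eef_rot: [-179.9, -0.1, -1.5]
wrist_force: [-0.2, 0.4, -0.2]
gripper_width: 0.352
grip_force: 0.0
t 15.3 at [0.7027 0.1866 0.1355] [-1.7994e+02 -1.2000e-01 -1.5400e+00] tool shift [-0.0007  0.0006  0.0025] yaw row total -0.04 F [-0.22  0.43 -0.16] w 0.352
```

```bash
python3 -m pendant '[{"offset":[0,0,0.002],"yaw":0},{"offset":[0,0,0],"yaw":0},{"offset":[-0.0001,0.0049,0],"yaw":2},{"offset":[-0.0001,0.0049,0],"yaw":2},{"offset":[-0.0001,0.0049,0],"yaw":2},{"offset":[-0.0001,0.0049,0],"yaw":2}]'
python3 -m pendant '[{"offset":[-0.0001,0.0049,0],"yaw":2},{"offset":[-0.0001,0.0049,0],"yaw":2},{"offset":[-0.0001,0.0049,0],"yaw":2},{"offset":[-0.0001,0.0049,0],"yaw":2}]'
```

```text
time_s: 15.8
eef_pos: [0.7002, 0.1675, 0.132]
eef_rot: [-179.9, 0.0, -9.6]
wrist_force: [-1.9, 3.5, 1.2]
gripper_width: 0.309
grip_force: 1.5
time_s: 16.13
eef_pos: [0.6957, 0.1506, 0.1325]
eef_rot: [-179.7, -0.0, -17.6]
wrist_force: [-1.8, 7.6, 1.7]
gripper_width: 0.312
grip_force: 3.5
```

```bash
python3 -m pendant '[{"offset":[-0.0001,0.0049,0],"yaw":2},{"offset":[-0.0001,0.0049,0],"yaw":2},{"offset":[-0.0001,0.0049,0],"yaw":2},{"offset":[-0.0001,0.0049,0],"yaw":2},{"offset":[-0.0001,0.0049,0],"yaw":2},{"offset":[-0.0001,0.0049,0],"yaw":2},{"offset":[-0.0001,0.0049,0],"yaw":2}]'
python3 -m pendant '[{"offset":[-0.0001,0.0049,0],"yaw":2},{"offset":[-0.0001,0.0049,0],"yaw":2},{"offset":[-0.0001,0.0049,0],"yaw":2},{"offset":[-0.0001,0.0049,0],"yaw":2},{"offset":[-0.0001,0.0049,0],"yaw":2},{"offset":[-0.0001,0.0049,0],"yaw":2}]'
python3 rows.py 0.664 0.090 .133 -44
```

```text
time_s: 16.72
eef_pos: [0.6821, 0.1201, 0.1327]
eef_rot: [-179.7, -0.0, -31.5]
wrist_force: [-1.3, 8.8, 1.3]
gripper_width: 0.313
grip_force: 3.6
time_s: 17.22
eef_pos: [0.6648, 0.097, 0.1328]
eef_rot: [-179.6, -0.0, -43.5]
wrist_force: [0.1, 9.0, 0.3]
gripper_width: 0.313
grip_force: 3.5
t 17.22 at [0.6648 0.097  0.1328] [-1.7959e+02 -2.0000e-02 -4.3530e+01] tool shift [ 0.0042  0.0056 -0.0002] yaw row total 0.47 F [0.09 9.05 0.32] w 0.313
```

```bash
python3 -m pendant '[{"offset":[-0.0001,0.0049,0],"yaw":2},{"offset":[-0.0001,0.0049,0],"yaw":2},{"offset":[-0.0001,0.0049,0],"yaw":2}]'
python3 -m pendant '[{"offset":[-0.0001,0.0037,0],"yaw":1.5},{"offset":[-0.0001,0.0037,0],"yaw":1.5}]'
python3 -m pendant '[{"offset":[-0.0001,0.0025,0],"yaw":1},{"offset":[-0.0001,0.0025,0],"yaw":1}]'
```

```text
time_s: 17.47
eef_pos: [0.6544, 0.0869, 0.1328]
eef_rot: [-179.6, 0.0, -49.5]
wrist_force: [1.6, 9.8, 0.6]
gripper_width: 0.311
grip_force: 3.5
time_s: 17.63
eef_pos: [0.6488, 0.0823, 0.1329]
eef_rot: [-179.5, 0.0, -52.5]
wrist_force: [2.4, 8.5, 0.3]
gripper_width: 0.309
grip_force: 3.5
time_s: 17.8
eef_pos: [0.6449, 0.0793, 0.133]
eef_rot: [-179.5, 0.0, -54.5]
wrist_force: [1.8, 8.5, 0.2]
gripper_width: 0.312
grip_force: 3.4
```

```bash
python3 -m pendant '[{"offset":[-0.0001,0.0025,0],"yaw":1},{"offset":[-0.0001,0.0025,0],"yaw":1}]'
```

```text
time_s: 17.97
eef_pos: [0.641, 0.0766, 0.133]
eef_rot: [-179.5, 0.0, -56.5]
wrist_force: [1.8, 8.0, 0.3]
gripper_width: 0.315
grip_force: 3.4
```

```bash
python3 -m pendant '[{"offset":[0,0.0025,0],"yaw":1},{"offset":[0,0.0025,0],"yaw":1}]'
python3 -m pendant '[{"offset":[0,0.0025,0],"yaw":1},{"offset":[0,0.0025,0],"yaw":1}]'
```

```text
time_s: 18.13
eef_pos: [0.6369, 0.0739, 0.133]
eef_rot: [-179.5, 0.0, -58.5]
wrist_force: [2.0, 9.4, -1.2]
gripper_width: 0.309
grip_force: 3.4
time_s: 18.3
eef_pos: [0.6327, 0.0714, 0.133]
eef_rot: [-179.5, 0.0, -60.5]
wrist_force: [1.7, 8.1, -0.6]
gripper_width: 0.313
grip_force: 3.4
```

```bash
python3 -m pendant '[{"offset":[0,0.0025,0],"yaw":1},{"offset":[0,0.0025,0],"yaw":1}]'
python3 -m pendant '[{"offset":[0,0.0025,0],"yaw":1},{"offset":[0,0.001,0],"yaw":0}]'
```

```text
time_s: 18.47
eef_pos: [0.6284, 0.0689, 0.133]
eef_rot: [-179.5, 0.0, -62.5]
wrist_force: [3.1, 8.3, -0.2]
gripper_width: 0.311
grip_force: 3.4
time_s: 18.63
eef_pos: [0.6252, 0.0672, 0.1331]
eef_rot: [-179.5, 0.0, -63.5]
wrist_force: [3.6, 7.9, -0.1]
gripper_width: 0.308
grip_force: 3.3
```

```bash
python3 -m pendant '[{"offset":[0,0.0025,0],"yaw":1},{"offset":[0,0.0025,0],"yaw":1}]'
python3 -m pendant '[{"offset":[0,0.0025,0],"yaw":1},{"offset":[0,0.0025,0],"yaw":1}]'
python3 - <<'E'
from h import *
im=avg("scene",3).astype(np.uint8); top=avg("top",3).astype(np.uint8)
o=[]
for m,(x,y,w,h_) in((top,(210,120,80,100)),(im,(340,150,80,100))): o.append(cv2.resize(m[y:y+h_,x:x+w],None,fx=5,fy=5,interpolation=cv2.INTER_CUBIC))
cv2.imwrite("pics/r7.png",np.clip(np.hstack(o)*1.4,0,255).astype(np.uint8)[:,:,::-1])
E
```

```text
time_s: 18.8
eef_pos: [0.6211, 0.0651, 0.1331]
eef_rot: [-179.5, 0.1, -65.5]
wrist_force: [3.9, 8.3, -0.4]
gripper_width: 0.308
grip_force: 3.4
time_s: 18.97
eef_pos: [0.6166, 0.063, 0.1332]
eef_rot: [-179.4, 0.1, -67.5]
wrist_force: [4.0, 7.9, -1.5]
gripper_width: 0.312
grip_force: 3.5
```

View pics/r7.png

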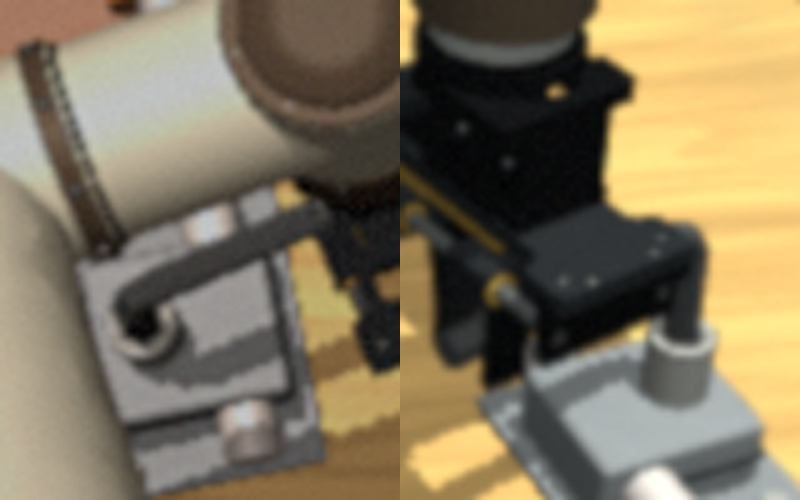

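The key is still home: elbow over the ring at top (235,180), arm at about -67°. No stop felt yet, so I'll keep turning in small steps.

```bash
python3 -m pendant '[{"offset":[0,0.0025,0],"yaw":1},{"offset":[0,0.0025,0],"yaw":1}]'
python3 -m pendant '[{"offset":[0,0.0025,0],"yaw":1},{"offset":[0,0.0025,0],"yaw":1}]'
```

```text
time_s: 19.43
eef_pos: [0.613, 0.0616, 0.1336]
eef_rot: [-179.3, 0.1, -69.5]
wrist_force: [4.7, 8.7, -0.5]
gripper_width: 0.316
grip_force: 3.9
time_s: 19.6
eef_pos: [0.609, 0.0603, 0.1338]
eef_rot: [-179.2, 0.1, -71.5]
wrist_force: [7.1, 10.5, -0.3]
gripper_width: 0.311
grip_force: 4.9
```

```bash
python3 -m pendant '[{"offset":[0,0.0025,0],"yaw":1},{"offset":[0,0.0025,0],"yaw":1}]'
python3 rows.py .6 .06 .133 -70
```

```text
time_s: 19.77
eef_pos: [0.605, 0.0592, 0.1341]
eef_rot: [-179.1, 0.2, -73.4]
wrist_force: [7.8, 10.8, -0.5]
gripper_width: 0.307
grip_force: 5.5
t 19.77 at [0.605  0.0592 0.1341] [-1.7908e+02  1.5000e-01 -7.3430e+01] tool shift [-0.0022  0.0045  0.0011] yaw row total -3.43 F [ 7.8  10.8  -0.53] w 0.307
```

```bash
python3 -m pendant '[{"offset":[0,0.0025,0],"yaw":0.5},{"offset":[0,0.0025,0],"yaw":0.5}]'
python3 -m pendant '[{"offset":[0,0.0025,0],"yaw":0.5},{"offset":[0,0,0],"yaw":0}]'
```

```text
time_s: 19.93
eef_pos: [0.6009, 0.058, 0.1343]
eef_rot: [-179.0, 0.2, -74.4]
wrist_force: [9.1, 11.7, -1.9]
gripper_width: 0.309
grip_force: 6.2
time_s: 20.1
eef_pos: [0.5985, 0.0573, 0.1345]
eef_rot: [-179.0, 0.2, -74.9]
wrist_force: [8.7, 10.3, -0.7]
gripper_width: 0.311
grip_force: 5.5
```

```bash
python3 -m pendant '[{"offset":[0,0.0025,0],"yaw":0.5},{"offset":[0,0,0],"yaw":0}]'
python3 -m pendant '[{"offset":[0,0.0025,0],"yaw":0.5},{"offset":[0,0,0],"yaw":0}]'
python3 - <<'E'
from h import *
im=avg("scene",3).astype(np.uint8); top=avg("top",3).astype(np.uint8)
o=[]
for m,(x,y,w,h_) in((top,(215,150,80,60)),(im,(350,185,80,60))): o.append(cv2.resize(m[y:y+h_,x:x+w],None,fx=5,fy=5,interpolation=cv2.INTER_CUBIC))
cv2.imwrite("pics/r8.png",np.clip(np.hstack(o)*1.4,0,255).astype(np.uint8)[:,:,::-1])
E
```

```text
time_s: 20.27
eef_pos: [0.5965, 0.0568, 0.1346]
eef_rot: [-178.9, 0.2, -75.4]
wrist_force: [8.2, 10.9, -1.0]
gripper_width: 0.309
grip_force: 5.8
time_s: 20.43
eef_pos: [0.5937, 0.0559, 0.1346]
eef_rot: [-179.0, 0.2, -75.9]
wrist_force: [7.7, 9.8, -0.5]
gripper_width: 0.309
grip_force: 5.0
```

View pics/r8.png

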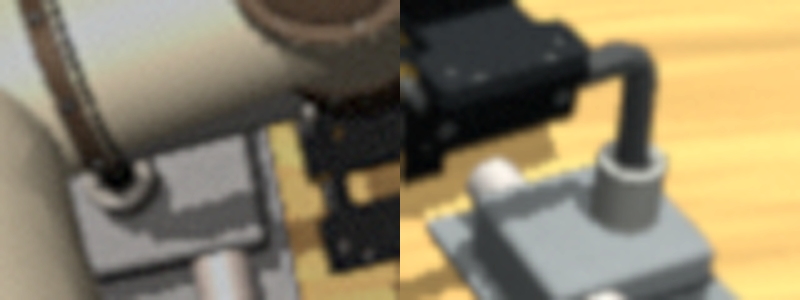

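Run:
```python
from h import *
s=sense();print(np.round(s["q"],1),np.round(s["joint_torque"],1),np.round(s["torque"],2),np.round(s["wrist_force"],1),s["eef_pos"],s["eef_rot"])
for y in(-55,-60,-65,-70,-75):
    a=np.radians(y);P=np.array([[.562+r*np.cos(a),.1895+r*np.sin(a),.158] for r in(.0,.03,.06)]);print(y,np.round((proj("scene",P)-[350,185]+.5)*5+[400,0]).tolist())
```

```text
[ 20.9  23.1 -11.4  -0.1 -54.5  -6.7] [ -5.7 -38.   11.2   4.3  -3.   -0.2] [ 2.93 -2.22  0.19] [ 7.9 10.1  0. ] [0.59360117 0.05582201 0.13450813] [-1.79017663e+02  1.68609251e-01 -7.58737555e+01]
-55 [[645.0, 53.0], [610.0, 78.0], [574.0, 104.0]]
-60 [[645.0, 53.0], [606.0, 76.0], [565.0, 99.0]]
-65 [[645.0, 53.0], [602.0, 74.0], [558.0, 94.0]]
-70 [[645.0, 53.0], [598.0, 71.0], [551.0, 89.0]]
-75 [[645.0, 53.0], [595.0, 68.0], [545.0, 83.0]]
```

```bash
python3 -m pendant '[{"offset":[0,0.0025,0],"yaw":1},{"offset":[0,0.0025,0],"yaw":1},{"offset":[0,0,0],"yaw":0}]'
python3 -m pendant '[{"offset":[0,0.0025,0],"yaw":1},{"offset":[0,0.0025,0],"yaw":1},{"offset":[0,0,0],"yaw":0}]'
python3 rows.py .6 .06 .133 -70
```

```text
time_s: 20.98
eef_pos: [0.589, 0.0548, 0.1347]
eef_rot: [-179.0, 0.2, -77.9]
wrist_force: [7.5, 10.1, -1.2]
gripper_width: 0.306
grip_force: 5.1
time_s: 21.23
eef_pos: [0.5843, 0.0539, 0.1347]
eef_rot: [-178.9, 0.3, -79.9]
wrist_force: [8.3, 10.2, -0.9]
gripper_width: 0.313
grip_force: 5.1
t 21.23 at [0.5843 0.0539 0.1347] [-178.94    0.25  -79.89] tool shift [-0.0032 -0.0165  0.0017] yaw row total -9.89 F [ 8.28 10.22 -0.92] w 0.313
```

No hard stop has been felt, although the travel already exceeds the expected range. A back-off test will tell: if the key is wound up against the stop it springs back with the tool, and if it is only friction the force vanishes.

```bash
python3 -m pendant '[{"offset":[0,-0.0025,0],"yaw":-1},{"offset":[0,0,0],"yaw":0}]'
python3 -m pendant '[{"offset":[0,-0.0025,0],"yaw":-1},{"offset":[0,0,0],"yaw":0}]'
python3 -m pendant '[{"offset":[0,-0.0025,0],"yaw":-1},{"offset":[0,0,0],"yaw":0}]'
```

```text
time_s: 21.4
eef_pos: [0.5856, 0.053, 0.1346]
eef_rot: [-179.2, 0.1, -78.9]
wrist_force: [7.1, 6.2, 1.6]
gripper_width: 0.313
grip_force: 3.6
time_s: 21.57
eef_pos: [0.5867, 0.0523, 0.1342]
eef_rot: [-179.4, 0.1, -77.9]
wrist_force: [4.8, 4.5, 2.1]
gripper_width: 0.31
grip_force: 2.5
time_s: 21.73
eef_pos: [0.5873, 0.0515, 0.1333]
eef_rot: [-179.7, 0.0, -76.9]
wrist_force: [3.4, 2.1, 2.2]
gripper_width: 0.312
grip_force: 2.1
```

```bash
python3 -m pendant '[{"offset":[0,-0.0025,0],"yaw":0},{"offset":[0,-0.0025,0],"yaw":0},{"offset":[0,0,0],"yaw":0}]'
python3 -m pendant '[{"offset":[0,0,0],"yaw":0},{"offset":[0,0,0],"yaw":0},{"offset":[0,0,0],"yaw":0},{"offset":[0,0,0],"yaw":0},{"offset":[0,0,0],"yaw":0},{"offset":[0,0,0],"yaw":0}]' 0.07
python3 rows.py .59 .053 .133 -75
```

```text
time_s: 21.98
eef_pos: [0.5887, 0.0511, 0.1311]
eef_rot: [179.8, -0.0, -77.1]
wrist_force: [-0.3, -0.6, 0.1]
gripper_width: 0.309
grip_force: 0.2
time_s: 22.48
eef_pos: [0.5897, 0.0517, 0.132]
eef_rot: [180.0, 0.0, -77.0]
wrist_force: [-0.4, 0.6, -0.0]
gripper_width: 0.684
grip_force: 0.0
t 22.48 at [0.5897 0.0517 0.132 ] [179.99   0.   -77.05] tool shift [-0.0012 -0.0006 -0.001 ] yaw row total -2.05 F [-0.4   0.57 -0.01] w 0.684
```

```bash
python3 -m pendant '[{"offset":[0,0,-0.01],"yaw":0},{"offset":[0,0,-0.03],"yaw":0},{"offset":[0,0,-0.04],"yaw":0},{"offset":[0,0,-0.02],"yaw":0},{"offset":[0.02,0,0],"yaw":0},{"offset":[0.04,0,0],"yaw":0},{"offset":[0.04,0,0],"yaw":0},{"offset":[0.04,0,0],"yaw":0}]'
python3 -m pendant '[{"offset":[0.04,0,0],"yaw":0},{"offset":[0.04,0,0],"yaw":0},{"offset":[0.04,0,0],"yaw":0},{"offset":[0.02,0,0],"yaw":0},{"offset":[0,0,0],"yaw":0},{"offset":[0,0,0],"yaw":0}]'
python3 - <<'E'
from h import *
top=avg("top",6); sc=avg("scene",6); np.savez("fin.npz",t=top,s=sc)
o=[]
for m,(x,y,w,h_) in((top,(215,150,80,80)),(sc,(330,165,80,80))): o.append(cv2.resize(m.astype(np.uint8)[y:y+h_,x:x+w],None,fx=5,fy=5,interpolation=cv2.INTER_CUBIC))
cv2.imwrite("pics/f9.png",np.clip(np.hstack(o)*1.4,0,255).astype(np.uint8)[:,:,::-1])
for y in(-50,-60,-70,-80):
    a=np.radians(y);P=np.array([.562+.16*np.cos(a),.1895+.16*np.sin(a),.153]);print(y,[np.round((proj(c,P)[0]-o+.5)*5+q).tolist() for c,o,q in(("top",[215,150],[0,0]),("scene",[330,165],[400,0]))])
E
```

```text
time_s: 23.15
eef_pos: [0.6215, -0.0857, 0.2336]
eef_rot: [-179.9, -0.0, -76.9]
wrist_force: [0.2, 0.6, -0.5]
gripper_width: 0.802
grip_force: 0.0
time_s: 23.65
eef_pos: [0.6525, -0.2224, 0.2321]
eef_rot: [180.0, 0.0, -77.2]
wrist_force: [0.4, 0.5, 0.6]
gripper_width: 0.807
grip_force: 0.0
-50 [[347.0, -48.0], [566.0, 319.0]]
-60 [[379.0, -4.0], [519.0, 292.0]]
-70 [[402.0, 46.0], [482.0, 261.0]]
-80 [[416.0, 99.0], [454.0, 228.0]]
```

View pics/f9.png

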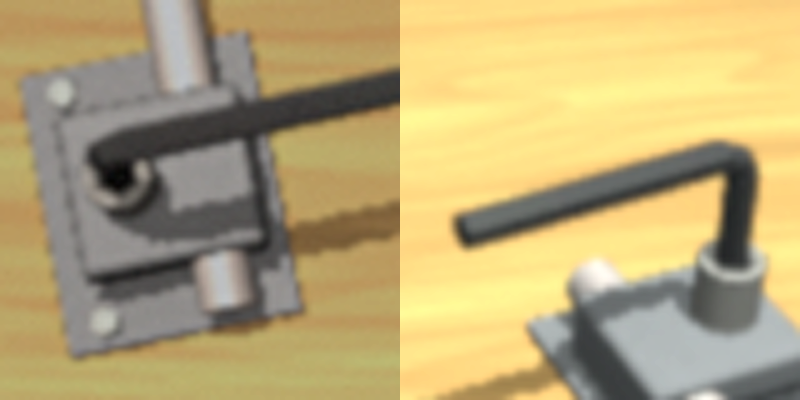

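The key stands upright in the socket with the arm at about -77°: free end at scene (343,211), elbow at scene (397,194). I'll check its seating height numerically.

Run:
```python
from h import *
d=np.load("fin.npz");g=d["s"].max(2);gt=d["t"].max(2)
# scene: arm centre row for columns 348..388
obs=[]
for u in range(350,388,6):
    col=g[185:222,u]; w=np.clip(110-col,0,50); v=np.arange(185,222); k=abs(v-np.sum(v*w)/w.sum())<7; obs.append((u,round(float(np.sum((v*w)[k])/w[k].sum()),2)))
print("obs",obs)
for yaw in(-76,-78):
  for ze in(.159,.165):
    a=np.radians(yaw); r=np.linspace(.02,.16,40); P=np.c_[.562+r*np.cos(a),.1895+r*np.sin(a),ze-.035*r]; q=proj("scene",P); o=np.argsort(q[:,0])
    print(yaw,ze,[round(float(np.interp(u,q[o,0],q[o,1])),2) for u,_ in obs])
from plant import *
for c in("top","scene"):
  for n in("cone_center","pin_tin_center","box_center"): print(c,n,[np.round(x["rect"]).astype(int).tolist() for x in search_frame(c,n)][:1])
```

```text
obs [(350, 209.13), (356, 207.37), (362, 205.48), (368, 203.76), (374, 202.08), (380, 200.33), (386, 198.6)]
-76 0.159 [210.24, 208.34, 206.44, 204.54, 202.64, 200.73, 198.83]
-76 0.165 [208.31, 206.42, 204.53, 202.64, 200.75, 198.86, 196.97]
-78 0.159 [208.84, 207.12, 205.39, 203.66, 201.93, 200.2, 198.47]
-78 0.165 [206.91, 205.2, 203.48, 201.76, 200.04, 198.32, 196.6]
top cone_center [[229, 183, 248, 195]]
top pin_tin_center [[233, 161, 299, 188]]
top box_center [[154, 142, 186, 176]]
scene cone_center [[312, 269, 338, 304]]
scene pin_tin_center [[299, 201, 324, 222]]
scene box_center [[457, 229, 497, 265]]
```

The key is home (axis at 159 mm, arm at -78°) and the cone, tin and box haven't moved. The arm has swept more than the screw's full travel plus its play, and resistance rose near the end. Handing in.

```bash
python3 -c "
from plant import *
print(hand_in())"
```

```text
the job is handed in; nothing more can be done
None
```

I handed the job in: the key stands fully home and released in the screw, turned clockwise about 76°, and the cone, tin and box have not moved; I never felt a sharp stop, so that the screw is tight is inferred from that turn exceeding its remaining travel plus play.

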